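# Clear the belt feeder, tension the belt and lock it

## Task

Get the marzipan belt feeder ready to run: first lift every wooden stamp off the belt and stand it upright in the aluminium tray; then turn the sprung tension wheel until its hole lies over the lock hole and drop the locking pin fully home through both, so that the wheel stays tensioned; then swing the keeper closed over the pin until it rests in its catch. Leave the other things on the table where they are.

Things in the scene. Friction and masses are not known exactly. Their poses are not given: they have to be found in the camera images.
- machine: white belt feeder, fixed. Black belt along its x, top 70 mm above the table; stamps stand between x -150 and +150, y -86 and +46 mm, within side guides and a near end stop with tops at 85 mm. Cheeks 190 mm high at x 240 to 340. On its left the take-up housing: x -130 to 150, y 65 to 225 mm, top plate at 60 mm. Origin on the table at x=y=0 of these numbers, z up
- tray: low open aluminium tray, 150 (its x) by 220 (its y) by 22 mm high, walls and floor 5 mm, fixed to the table to the right of the machine; origin at the centre of its underside
- stamp0: turned wooden hand stamp: round foot 44 mm across and 18 mm high with a round grip 20 mm across on top, 46 mm tall in all, about 60 g; stands upright on the belt; origin at the centre of its foot's underside, z up along the grip. Three to five of the five are present
- stamp1: turned wooden hand stamp: round foot 44 mm across and 18 mm high with a round grip 20 mm across on top, 46 mm tall in all, about 60 g; stands upright on the belt; origin at the centre of its foot's underside, z up along the grip. Three to five of the five are present
- stamp2: turned wooden hand stamp: round foot 44 mm across and 18 mm high with a round grip 20 mm across on top, 46 mm tall in all, about 60 g; stands upright on the belt; origin at the centre of its foot's underside, z up along the grip. Three to five of the five are present
- stamp3: turned wooden hand stamp: round foot 44 mm across and 18 mm high with a round grip 20 mm across on top, 46 mm tall in all, about 60 g; stands upright on the belt; origin at the centre of its foot's underside, z up along the grip. Three to five of the five are present
- stamp4: turned wooden hand stamp: round foot 44 mm across and 18 mm high with a round grip 20 mm across on top, 46 mm tall in all, about 60 g; stands upright on the belt; origin at the centre of its foot's underside, z up along the grip. Three to five of the five are present
- pin: steel locking pin: round shank 12 mm across and 34 mm long with a 4 mm tapered tip, below a square head 20 x 20 mm and 30 mm high whose faces lie along the pin's x and y; 64 mm long, about 80 g. Origin at the tip of the shank, z up towards the head. It starts upright in the block with the head's underside on the block's top
- pin_block: dark wooden block 60 x 60 x 50 mm, fixed to the table, with a hole 18 mm across and 42 mm deep in its top in which the pin stands; origin at the centre of its underside
- wheel (a joint): tension wheel angle (rad): 0 at rest on its stop, grows clockwise seen from above to a stop at 1.15; at 0.90 its hole lies over the lock hole. The spring pulls it back to 0 when let go unpinned: at the hole it takes 5.4 N to hold it at 0.90, 2.7 N to start it. Spoked steel hand wheel, 152 mm across, level, on a vertical axis
- wheel_axis (a point): the wheel's axis at the height of the top plate (60 mm above the table)
- wheel_hole (a point): centre of the upper mouth of the hole in the wheel, 76 mm above the table: 17 mm wide, through a lug 36 x 36 x 14 mm, 50 mm from the axis, moving with the wheel; 2 mm gap below the lug. A pin put through it with the wheel at rest stands on the top plate, its head 18 mm above the lug, and can serve as the crank that turns the wheel
- lock_hole (a point): centre of the mouth of the lock hole in the top plate, 60 mm above the table, 17 mm across and 24 mm deep, 50 mm from the wheel's axis. With the wheel's hole over it the pin goes down until its head rests on the lug (tip 18 mm below this point, head top 106 mm above the table)
- keeper (a joint): keeper angle (rad): 0 closed, over the seated pin and resting in its catch; grows as it swings open, counter-clockwise seen from above, to 1.9. Steel bar 14 mm wide, 8 mm thick, swinging level on a vertical pivot, underside 111 mm above the table, 5 mm over a fully seated pin; a higher pin blocks it. It stays where left; under 2 N at the knob moves it
- keeper_hinge (a point): the keeper's vertical pivot, 115 mm above the table
- keeper_knob (a point): centre of the round black knob that stands on the keeper, 16 mm across and 30 mm high (119 to 149 mm above the table), 110 mm from the pivot; straight above the lock hole when closed. The catch post stands 50 mm from the pivot, its top 128 mm above the table
- cutter: loose steel ring cutter, 60 mm across, 30 mm high; leave alone; origin under its centre
- mug: loose white mug, 76 mm across, 85 mm high; leave alone; origin under its centre
- knife: loose spatula lying on the table; leave alone; origin under its middle
Things that resemble listed ones, but are neither listed nor needed, are in the scene too. What is shaped like the stamp1 but orange or turquoise is not meant.

How it is judged:
By the outcome, as a careful person would: the job done as asked, in the order asked, and still so for the second after the job is handed in, with the robot touching nothing.
Of stamp0, stamp1, stamp2, stamp3, stamp4 only 3 to 5 are there at a start; the rules pass over those that are not, and their reading is None.
At some moment in a run one of stamp0, stamp1, stamp2, stamp3, stamp4 may be knocked a few centimetres aside while the robot is not near it.
It also fails if it takes over 210 s, if anything falls off the work surface, if the arm or the gripper's body presses on something with over 40 N, if the wrist force passes 120 N, or if a joint passes its speed limit or range.

## Robot

A 6-joint arm with a two-finger parallel gripper is mounted at the origin on the work surface. World frame = base frame: x ahead of the robot, y to its left, z up, the work surface at z = 0. Lengths are in m, angles in rad, forces in N, time in s.
With the tool pointing down it reaches from about 0.225 to 0.875 m from the base axis. Payload 3.4 kg.
Tool frame: the origin (TCP) lies midway between the tips of the shut fingers; the grasp point (between the pads) lies 19 mm behind it; z points along the fingers, y is the line along which they close (so a half turn about z gives the same grasp; the last joint's range is limited). The gripper opens to 85 mm and grips with 20 to 120 N. Pads are 22 mm wide; open, the fingers measure 114 mm over their backs; the gripper's body (76 mm by 85 mm) begins 54 mm behind the grasp point. The pads swing forward as they close: fully open they stand 13 mm farther back than shut.
Start: joints at [-1.433, 0.276, 1.505, -0, 1.361, -0.121], TCP at [0.147, -0.556, 0.231] pointing down, gripper open.
Joint ranges: [-2.89, 2.89], [-0.75, 2.08], [0.22, 2.7], [-1.18, 4.32], [0.11, 2.71], [-2.7, 2.7]. Speed limits (rad/s): [2.57, 2.57, 3.14, 3.14, 3.14, 3.14].

## Interface

Orientations are given as a unit quaternion [x, y, z, w].
In Python, from cell import robot gives the robot as it stands.
- The arm moves only by the tool send_rows, never from a script. Its argument "plan" is a list that holds one entry, the list of rows, each a list of 5 numbers: the shift along the tool's x, y, z in m, then the turn about the tool's z in degrees, then the finger opening in m, from 0 to 0.0854. In form: [[[dx, dy, dz, yaw, jaw], ...]]. A call has 1 to 8 rows; each row shifts and turns the commanded pose from where the row before left it, along the tool's axes as they then stand; what a row does not reach is not made up. A row lasts 1/8 s, in which the tool goes at most 62.5 mm and 10.7 degrees, less where a joint would pass 70% of its speed; a pose out of reach is approached as far as the arm can. A call with a gripper value outside its range is refused whole. The fingers move at their own pace and stop on an object; "squeeze" is the grip in N (left out, the last holds). Time passes only in rows, so rows that do not move let the fingers close. It gives the time, the measured TCP pose, the force, the opening and the grip force at its end, in the units of the state.
- robot.sense(): the state, without advancing time (a new reading comes with each control period).
- robot.get_image(name): name is "side" or "top" or "wrist"; returns the picture (400x640x3 uint8, red, green, blue); there is no depth.
- robot.camera_info(name): a dict with "intrinsics" (3x3 intrinsics, pixels), "T" (4x4, takes a point from camera to world coordinates); the wrist camera has in their place "tool_from_camera" (4x4, takes a point from camera to tool coordinates, whose origin is the TCP and whose axes are the flange's). Camera axes: x right, y down, z forward; pixel columns grow to the right and rows downward; lengths in m; the calibration is good to about 2 mm. The wrist camera is an equidistant fisheye: a pixel r from the principal point sees the ray r / f radians off the axis. A picture is of the moment at which its call begins: read the wrist's pose just before it. camera_info takes no time and is no camera call.
- robot.finish_job(): hands the job in; it is judged then, once.
Trained networks look in the newest picture that a camera, given by its name, has taken for a name from the list of things; names that differ only in an ending like _2 or _b are one class to them, and where a whole thing is asked for, a point or a joint stands for the part that bears it (a point fixed in the world has none). Each returns a list of dicts, best first, with "p" (0 to 1); they miss things now and then, are a little off and sometimes report something else, mostly with a low value. They report only what shows in the picture. A call takes as long as a camera call. They do not tell look-alikes from the thing itself.
- robot.boxes_of(camera, thing): "position" ([column, row] in pixels, amid what is visible of it).
- robot.tip_of(camera, thing): "position" ([column, row] in pixels: a listed point, or the origin of a listed thing).
The state is a dict: "time_s": time; "q": joint angles; "joint_velocities": joint speeds; "effort": joint torques, N m; "tcp_pos": TCP position; "ee_rot": TCP orientation; "wrist_force": force on the tool from outside, world axes, zero at the start; "ft_torque": the same for the moment, N m; "opening": finger opening in m; "finger_force": force on a finger pad.
Only numpy, scipy, OpenCV 4.12 (cv2) and the standard library are available. Lean on these libraries where they do the work, as an engineer would, in place of code of your own. Each camera call takes 0.05 s, during which the arm holds its last target. There are 200 camera calls.

## Working session

There is one attempt and no reset: what is moved stays moved. The work goes in short steps, Python scripts to look and compute and a tool call to move; the robot and the scene stay as the last step left them, time stands still between calls to the robot, and variables do not carry over. Pictures are saved under pics/ and viewed, at most 16 in all, crops included, and the job is handed in when it is done.

Besides the shell and the picture viewer there is one more tool, called by a JSON object that holds its "fn" and its "kwargs". send_rows: Moves the arm, as the interface text tells. Its arguments: {"type":"object","properties":{"plan":{"type":"array","items":{"type":"array","items":{"type":"array","items":{"type":"number"}}}},"squeeze":{"type":"number"}},"required":["plan"]}

```bash
mkdir -p pics; ls; python3 - <<'E'
from cell import robot
import cv2,json
s=robot.sense(); print(s['time_s'],s['tcp_pos'],s['ee_rot'],s['opening'])
for c in ('side','top','wrist'):
    im=robot.get_image(c); cv2.imwrite(f'pics/{c}0.png',im[:,:,::-1])
    i=robot.camera_info(c); print(c,{k:(v.round(4).tolist() if hasattr(v,'round') else v) for k,v in i.items()})
for t in ['stamp0','pin','pin_block','tray','machine','wheel','wheel_axis','wheel_hole','lock_hole','keeper_hinge','keeper_knob','cutter','mug']:
    for c in ('top','side'):
        print(t,c,[( [round(x) for x in d['position']],round(d['p'],2)) for d in robot.tip_of(c,t)] if t!='keeper' else '')
E
```

```text
pics
0.0 [ 0.14708252 -0.55532075  0.23045159] [ 9.91639421e-01  1.29036556e-01  6.88756678e-06 -9.08584505e-04] 0.08574131936031147
side {'intrinsics': [[442.0514, 0.0, 314.7809], [0.0, 442.0514, 201.9433], [0.0, 0.0, 1.0]], 'T': [[-0.7127, -0.4452, 0.542, -0.1832], [-0.7013, 0.4352, -0.5646, 0.7997], [0.0155, -0.7825, -0.6224, 0.9279], [0.0, 0.0, 0.0, 1.0]]}
top {'intrinsics': [[423.867, 0.0, 322.9332], [0.0, 423.867, 208.5193], [0.0, 0.0, 1.0]], 'T': [[0.0935, -0.9701, 0.2239, 0.291], [-0.9956, -0.0925, 0.0146, 0.0423], [0.0065, -0.2242, -0.9745, 1.1142], [0.0, 0.0, 0.0, 1.0]]}
wrist {'intrinsics': [[309.7069, 0.0, 320.3195], [0.0, 309.7069, 197.5513], [0.0, 0.0, 1.0]], 'tool_from_camera': [[-0.0004, -0.9545, -0.2982, 0.0761], [1.0, 0.0002, -0.0019, -0.0003], [0.0018, -0.2982, 0.9545, -0.1427], [0.0, 0.0, 0.0, 1.0]]}
stamp0 top [([349, 242], 0.78), ([324, 228], 0.77), ([404, 285], 0.75), ([354, 169], 0.71), ([386, 261], 0.61)]
stamp0 side [([325, 219], 0.78), ([351, 211], 0.66), ([374, 218], 0.58), ([305, 184], 0.51), ([397, 222], 0.44)]
pin top [([419, 172], 0.67)]
pin side [([336, 171], 0.44)]
pin_block top [([419, 174], 0.98)]
pin_block side [([336, 179], 0.89)]
tray top [([466, 239], 0.91), ([195, 172], 0.57)]
tray side [([395, 185], 0.76)]
machine top [([332, 211], 0.88)]
machine side [([314, 227], 0.59)]Traceback (most recent call last):
  File "<stdin>", line 9, in <module>
ValueError: it knows: cutter, keeper_hinge, keeper_knob, knife, lock_hole, machine, mug, pin, pin_block, stamp, tray, wheel_axis, wheel_hole
```

View pics/top0.png

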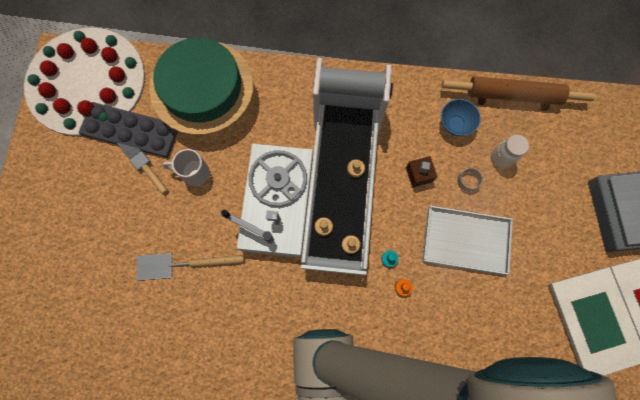

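View pics/side0.png

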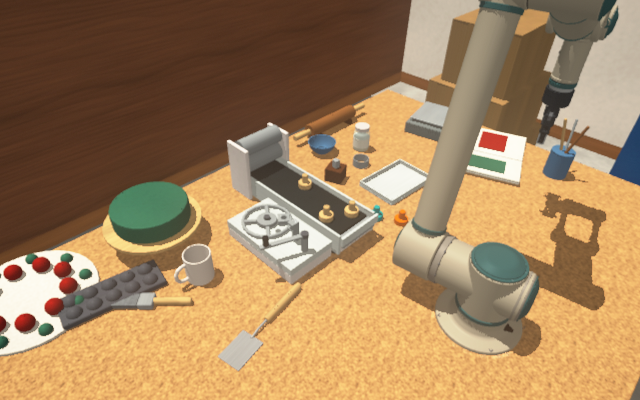

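```bash
cat > h.py <<'E'
import numpy as np, cv2
from scipy.spatial.transform import Rotation as R
from cell import robot
def ray(cam,px,s=None):
    i=robot.camera_info(cam); K=np.array(i['intrinsics'])
    v=np.array([(px[0]-K[0,2])/K[0,0],(px[1]-K[1,2])/K[1,1]])
    if cam=='wrist':
        th=np.linalg.norm(v); d=np.r_[v/max(th,1e-9)*np.sin(th),np.cos(th)]
        s=s or robot.sense(); T=np.eye(4); T[:3,:3]=R.from_quat(s['ee_rot']).as_matrix(); T[:3,3]=s['tcp_pos']
        T=T@np.array(i['tool_from_camera'])
    else: d=np.r_[v,1]; T=np.array(i['T'])
    return T[:3,3],T[:3,:3]@d
def at(cam,px,z,s=None):
    o,d=ray(cam,px,s); return o+d*(z-o[2])/d[2]
def find(cam,thing,z,f='tip_of',pmin=.2):
    return [(np.round(at(cam,d['position'],z),4).tolist(),np.round(d['position']).astype(int).tolist(),round(d['p'],2)) for d in getattr(robot,f)(cam,thing) if d['p']>pmin]
def totool(w):
    "displacement in tool axes from TCP to world point w"
    s=robot.sense(); return R.from_quat(s['ee_rot']).inv().apply(np.array(w)-s['tcp_pos'])
E
python3 - <<'E'
from h import *
Z=dict(stamp=.07,pin=.016,pin_block=0,tray=0,machine=0,wheel_axis=.06,wheel_hole=.076,lock_hole=.06,keeper_hinge=.115,keeper_knob=.134,cutter=0,mug=0)
for t,z in Z.items():
    for c in ('top','side'): print(t,c,*find(c,t,z),sep='\n   ')
E
```

```text
stamp
   top
   ([0.4527, -0.0137, 0.07], [349, 242], 0.78)
   ([0.4822, 0.052, 0.07], [324, 228], 0.77)
   ([0.3604, -0.1562, 0.07], [404, 285], 0.75)
   ([0.6416, -0.0112, 0.07], [354, 169], 0.71)
   ([0.4137, -0.1091, 0.07], [386, 261], 0.61)
stamp
   side
   ([0.4872, 0.0577, 0.07], [325, 219], 0.78)
   ([0.4562, -0.026, 0.07], [351, 211], 0.66)
   ([0.3863, -0.0518, 0.07], [374, 218], 0.58)
   ([0.6522, -0.0212, 0.07], [305, 184], 0.51)
   ([0.3274, -0.0839, 0.07], [397, 222], 0.44)
pin
   top
   ([0.6693, -0.1904, 0.016], [419, 172], 0.67)
pin
   side
   ([0.6868, -0.2123, 0.016], [336, 171], 0.44)
pin_block
   top
   ([0.6707, -0.1959, 0.0], [419, 174], 0.98)
pin_block
   side
   ([0.667, -0.1929, -0.0], [336, 179], 0.89)
tray
   top
   ([0.5001, -0.3265, 0.0], [466, 239], 0.91)
   ([0.6165, 0.4193, 0.0], [195, 172], 0.57)
tray
   side
   ([0.494, -0.3154, 0.0], [395, 185], 0.76)
machine
   top
   ([0.5428, 0.0354, 0.0], [332, 211], 0.88)
machine
   side
   ([0.5366, 0.0502, 0.0], [314, 227], 0.59)
wheel_axis
   top
   ([0.6, 0.1779, 0.06], [279, 179], 0.82)
wheel_axis
   side
[... 474 characters left out ...]
14, -0.2816, 0.115], [463, 242], 0.29)
keeper_hinge
   side
   ([0.4527, 0.1707, 0.115], [306, 231], 0.67)
   ([0.5987, 0.0314, 0.115], [305, 187], 0.43)
keeper_knob
   top
   ([0.4782, 0.2921, 0.134], [222, 215], 0.75)
keeper_knob
   side
   ([0.4801, 0.2918, 0.134], [265, 243], 0.65)
cutter
   top
   ([0.6598, -0.3236, 0.0], [466, 182], 0.82)
   ([0.4937, -0.3295, 0.0], [467, 242], 0.65)
   ([0.6153, 0.189, 0.0], [278, 180], 0.59)
   ([0.4552, 0.1957, 0.0], [268, 237], 0.21)
cutter
   side
   ([0.663, -0.3258, -0.0], [360, 165], 0.77)
   ([0.6704, -0.1939, 0.0], [335, 178], 0.5)
mug
   top
   ([0.6171, 0.4133, 0.0], [197, 172], 0.56)
mug
   side
   ([0.6148, 0.4097, 0.0], [204, 274], 0.57)
```

Top picture: wooden stamps at (350,243), (324,227) and (356,168). The look-alikes are turquoise (390,259) and orange (404,288), both off the belt. The pin stands in the block at (424,168), the tray is at (467,240), and the keeper knob at (225,214) is swung open. I'll take a close wrist view over the belt next.

{"fn": "send_rows", "kwargs": {"plan": [[[0.03,-0.0285,-0.0045,0,0.05],[0.03,-0.0285,-0.0045,0,0.05],[0.03,-0.0285,-0.0045,0,0.05],[0.03,-0.0285,-0.0045,0,0.05],[0.03,-0.0285,-0.0045,0,0.05],[0.03,-0.0285,-0.0045,0,0.05],[0.03,-0.0285,-0.0045,0,0.05],[0.03,-0.0285,-0.0045,0,0.05]]]}}

```text
time_s: 2.85
tcp_pos: [0.3214, -0.2729, 0.2676]
ee_rot: [0.992, 0.129, 0.0, 0.0]
wrist_force: [1.2, -0.7, 0.7]
opening: 0.0502
finger_force: 0.0
```

{"fn": "send_rows", "kwargs": {"plan": [[[0.03,-0.0285,-0.0045,0,0.05],[0.03,-0.0285,-0.0045,0,0.05],[0.03,-0.0285,-0.0045,0,0.05],[0.03,-0.0285,-0.0045,0,0.05],[0.03,-0.0285,-0.0045,0,0.05],[0.03,-0.0285,-0.0045,0,0.05],[0.03,-0.0285,-0.0045,0,0.05],[0,0,0,0,0.05]]]}}

```text
time_s: 3.85
tcp_pos: [0.474, -0.0254, 0.299]
ee_rot: [0.991, 0.131, 0.001, -0.0]
wrist_force: [-0.1, -0.1, -0.5]
opening: 0.0498
finger_force: 0.0
```

```bash
python3 - <<'E'
from h import *
s=robot.sense(); im=robot.get_image('wrist'); print(s['time_s'],s['tcp_pos'])
cv2.imwrite('pics/w1.png',im[:,:,::-1])
for t,z in dict(stamp=.07,wheel_axis=.06,wheel_hole=.076,lock_hole=.06,keeper_hinge=.115,keeper_knob=.134).items(): print(t,*find('wrist',t,z),sep='\n   ')
E
```

```text
3.85 [ 0.47400376 -0.02543763  0.2990038 ]
stamp
   ([0.4837, 0.0501, 0.07], [262, 142], 0.94)
   ([0.4447, -0.1083, 0.07], [377, 203], 0.84)
   ([0.4422, -0.0202, 0.07], [309, 188], 0.79)
   ([0.6372, -0.0146, 0.07], [346, 33], 0.73)
   ([0.3842, -0.141, 0.07], [385, 250], 0.67)
wheel_axis
   ([0.5964, 0.1769, 0.06], [191, 36], 0.8)
wheel_hole
   ([0.569, 0.1398, 0.076], [207, 59], 0.63)
lock_hole
   ([0.548, 0.1779, 0.06], [181, 72], 0.83)
   ([0.6048, 0.3625, 0.06], [90, 24], 0.42)
keeper_hinge
   ([0.4411, 0.1867, 0.115], [141, 157], 0.76)
keeper_knob
   ([0.4827, 0.289, 0.134], [76, 112], 0.87)
```

View pics/w1.png

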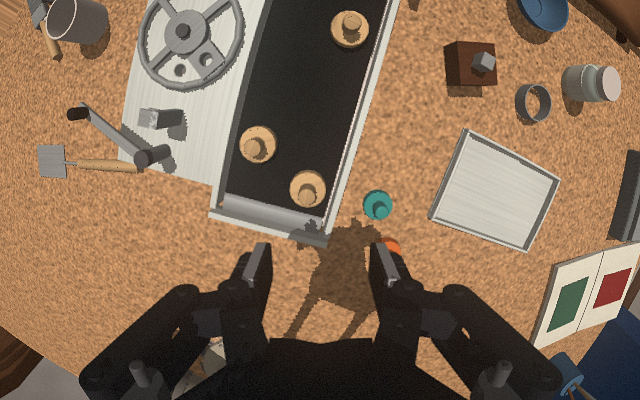

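The wrist view confirms exactly three wooden stamps on the belt, at (258,145), (308,188) and (350,30). The turquoise one (377,205) and the orange one (388,247) are off the belt. I'll start with the stamp at (258,145).

{"fn": "send_rows", "kwargs": {"plan": [[[0.01,-0.024,0.035,0,0.05],[0.01,-0.024,0.035,0,0.05],[0.009,-0.0235,0.035,0,0.05],[0,0,0.034,0,0.05],[0,0,0,0,0.05]]]}}

```text
time_s: 4.82
tcp_pos: [0.4803, 0.0488, 0.1577]
ee_rot: [0.992, 0.129, -0.003, -0.0]
wrist_force: [-0.5, 0.8, 0.5]
opening: 0.0499
finger_force: 0.0
```

```bash
cat > look.py <<'E'
import sys
from h import *
s=robot.sense(); im=robot.get_image('wrist'); print(s['time_s'],s['tcp_pos'].round(4),np.degrees(R.from_quat(s['ee_rot']).as_euler('xyz')).round(1))
if sys.argv[1]!='-': cv2.imwrite(f'pics/{sys.argv[1]}.png',im[:,:,::-1])
for a in sys.argv[2:]:
    t,z=a.split('='); print(t)
    for f in find('wrist',t,float(z)): print('  ',*f,'tool',totool(f[0]).round(4))
E
python3 look.py w2 stamp=.07
```

```text
4.825 [0.4803 0.0488 0.1577] [-179.9    0.3   14.8]
stamp
   [0.6442, -0.0121, 0.07] [449, 30] 0.97 tool [0.1403 0.0996 0.0908]
   [0.4602, -0.0823, 0.07] [453, 259] 0.87 tool [-0.0555  0.1206  0.0906]
   [0.4854, 0.0532, 0.07] [316, 197] 0.57 tool [ 0.0034 -0.004   0.0906]
```

View pics/w2.png

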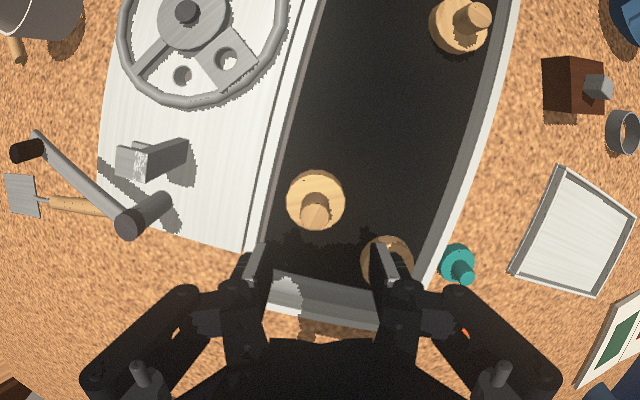

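The target stamp has its foot at (316,199) and grip top at (316,210); another stamp sits behind the right finger at (388,255). I'll cross-check using the grip top height.

```bash
python3 - <<'E'
from h import *
for p,z in (((316,210),.116),((315,199),.088),((480,15),.116)): 
    w=at('wrist',p,z); print(w.round(4),totool(w).round(4))
E
```

```text
[0.4912 0.0542 0.116 ] [ 0.0092 -0.0035  0.0446]
[0.4895 0.0549 0.088 ] [ 0.0078 -0.0046  0.0726]
[ 0.6472 -0.0154  0.116 ] [0.1424 0.1036 0.0448]
```

{"fn": "send_rows", "kwargs": {"plan": [[[0.007,-0.004,0.02,0,0.05],[0,0,0.022,0,0.05],[0,0,0.022,0,0.05],[0,0,0,0,0.05],[0,0,0,0,0.01],[0,0,0,0,0.01],[0,0,0,0,0.01],[0,0,0,0,0.01]]], "squeeze": 40}}

```text
time_s: 5.92
tcp_pos: [0.4896, 0.0546, 0.0974]
ee_rot: [0.992, 0.129, 0.002, 0.0]
wrist_force: [-0.6, 0.5, 6.5]
opening: 0.0182
finger_force: 39.2
```

{"fn": "send_rows", "kwargs": {"plan": [[[0,0,-0.03,0,0.01],[0,0,-0.04,0,0.01],[0,0,-0.04,0,0.01]]]}}

```text
time_s: 6.3
tcp_pos: [0.488, 0.0548, 0.207]
ee_rot: [0.992, 0.129, -0.0, 0.0]
wrist_force: [-0.0, -0.1, -0.8]
opening: 0.0184
finger_force: 39.4
```

```bash
python3 - <<'E'
from h import *
robot.get_image('wrist'); robot.get_image('top')
s=robot.sense();print(s['tcp_pos'],s['opening'],s['finger_force'])
print(find('wrist','stamp',.07)); print(find('wrist','tray',0),find('top','tray',0))
im=robot.get_image('top')
cv2.imwrite('pics/t2.png',cv2.resize(im[130:300,230:530,::-1],None,fx=2.5,fy=2.5,interpolation=cv2.INTER_CUBIC))
E
```

```text
[0.49124469 0.05471232 0.21043525] 0.0181145917106214 39.42762315273285
[([0.6476, -0.0115, 0.07], [434, 47], 0.88), ([0.4554, -0.086, 0.07], [440, 250], 0.77), ([0.4516, -0.0132, 0.07], [376, 239], 0.68), ([0.4345, 0.0397, 0.07], [321, 242], 0.62), ([0.4016, -0.1212, 0.07], [447, 295], 0.54)]
[([0.4974, -0.3211, 0.0], [557, 231], 0.88)] [([0.4929, -0.3237, 0.0], [464, 242], 0.74)]
```

View pics/t2.png

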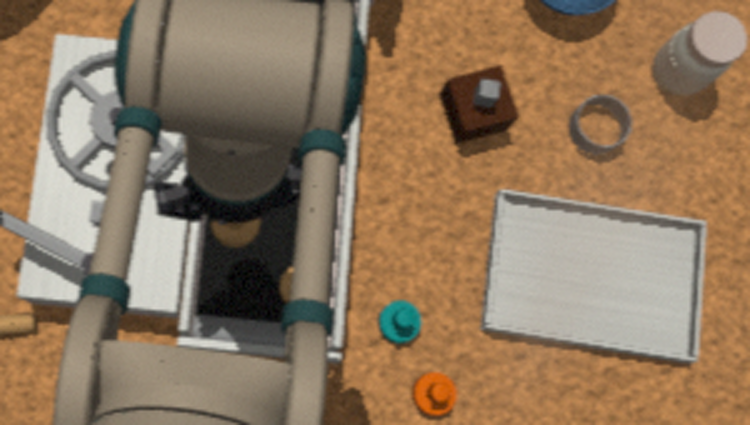

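First stamp is gripped and lifted (opening 18 mm). The crop shows the tray spanning (487,193)–(705,360), nearly axis-aligned. Next I'll carry the stamp to the far slot.

{"fn": "send_rows", "kwargs": {"plan": [[[-0.0135,0.053,0,0,0.01],[-0.0135,0.053,0,0,0.01],[-0.0135,0.053,0,0,0.01],[-0.0135,0.053,0,0,0.01],[-0.0135,0.053,0,0,0.01],[-0.0135,0.053,0,0,0.01],[-0.0135,0.053,0.04,0,0.01],[-0.0135,0.0525,0.04,0,0.01]]]}}

```text
time_s: 7.6
tcp_pos: [0.4915, -0.3754, 0.1294]
ee_rot: [0.992, 0.129, -0.0, -0.001]
wrist_force: [0.7, -0.4, -0.9]
opening: 0.0184
finger_force: 39.5
```

{"fn": "send_rows", "kwargs": {"plan": [[[0,0,0.02,0,0.01],[0,0,0.01,0,0.01],[0,0,0,0,0.01]]]}}

```text
time_s: 7.98
tcp_pos: [0.4915, -0.373, 0.1004]
ee_rot: [0.992, 0.129, -0.001, -0.001]
wrist_force: [1.0, -0.2, -0.6]
opening: 0.0185
finger_force: 39.6
```

```bash
python3 look.py w3 tray=0 stamp=0.05
```

```text
7.975 [ 0.4915 -0.373   0.1004] [-1.798e+02  1.000e-01  1.490e+01]
tray
   [0.4977, -0.3224, 0.0] [262, 176] 0.88 tool [ 0.018  -0.0484  0.1024]
stamp
   [0.4016, -0.2071, 0.05] [110, 264] 0.96 tool [-0.0454 -0.1847  0.0525]
   [0.4563, -0.1718, 0.05] [77, 196] 0.65 tool [ 0.0165 -0.2048  0.0526]
   [0.4757, -0.3762, 0.05] [318, 242] 0.58 tool [-0.0172 -0.0023  0.0529]
```

View pics/w3.png

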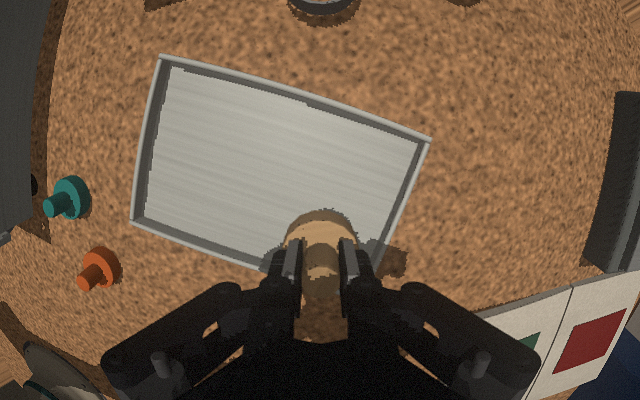

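The stamp is held upright at (320,240) over the tray, whose corners are at (160,58), (430,140) and (133,222). Lowering and releasing.

{"fn": "send_rows", "kwargs": {"plan": [[[0.003,0.009,0.03,0,0.01],[0,0,0.025,0,0.01],[0,0,0.01,0,0.01],[0,0,0.002,0,0.01],[0,0,0,0,0.01],[0,0,0,0,0.04],[0,0,0,0,0.04],[0,0,0,0,0.04]]]}}

```text
time_s: 9.12
tcp_pos: [0.4975, -0.3822, 0.0352]
ee_rot: [0.992, 0.129, 0.0, 0.0]
wrist_force: [-0.0, -0.0, -0.1]
opening: 0.0401
finger_force: 0.0
```

{"fn": "send_rows", "kwargs": {"plan": [[[0,0,-0.025,0,0.045],[0,0,-0.06,0,0.045],[0,0,-0.06,0,0.045],[0.018,-0.058,0,0,0.05],[0.018,-0.058,0,0,0.05],[0.018,-0.058,0,0,0.05],[0.018,-0.058,0,0,0.05],[0.018,-0.058,0,0,0.05]]]}}

```text
time_s: 10.12
tcp_pos: [0.5101, -0.0769, 0.1801]
ee_rot: [0.992, 0.129, 0.0, 0.0]
wrist_force: [0.6, 1.2, 0.2]
opening: 0.05
finger_force: 0.0
```

{"fn": "send_rows", "kwargs": {"plan": [[[0,-0.05,0,0,0.05],[0,-0.014,0,0,0.05],[0,0,0,0,0.05]]]}}

```text
time_s: 10.5
tcp_pos: [0.4938, -0.0166, 0.18]
ee_rot: [0.992, 0.13, 0.0, 0.0]
wrist_force: [-0.4, 0.4, 1.0]
opening: 0.0497
finger_force: 0.0
```

```bash
python3 look.py w4 stamp=0.07; python3 - <<'E'
from h import *
robot.get_image('top');print(find('top','stamp',.005))
E
```

```text
10.5 [ 0.4938 -0.0166  0.18  ] [179.9  -0.   14.9]
stamp
   [0.6422, -0.0165, 0.07] [366, 25] 0.92 tool [0.1432 0.0362 0.1101]
   [0.5099, -0.3044, 0.07] [562, 243] 0.82 tool [-0.0582  0.2807  0.1103]
   [0.4599, -0.097, 0.07] [394, 250] 0.79 tool [-0.0536  0.0674  0.11  ]
   [0.4475, -0.0175, 0.07] [307, 242] 0.68 tool [-0.0453 -0.0126  0.1099]
   [0.5477, 0.0312, 0.07] [279, 119] 0.61 tool [ 0.064  -0.0341  0.1099]
[([0.4604, -0.0227, 0.005], [351, 243], 0.54), ([0.3596, -0.1603, 0.005], [401, 286], 0.52), ([0.4871, -0.3839, 0.005], [488, 246], 0.5), ([0.4288, -0.1226, 0.005], [388, 258], 0.48)]
```

View pics/w4.png

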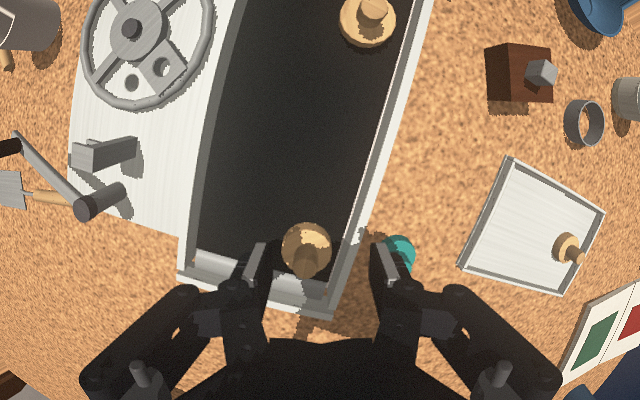

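Stamp 1 stands in the tray at (567,247). The next stamp has its foot at (306,248) and grip top at about (306,264); the third is at (368,20).

```bash
python3 - <<'E'
from h import *
for p,z in (((306,264),.116),((306,248),.088),((374,8),.116),((367,22),.088)): 
    w=at('wrist',p,z); print(w.round(4),totool(w).round(4))
E
```

```text
[ 0.4514 -0.0176  0.116 ] [-0.0414 -0.0116  0.0638]
[ 0.4508 -0.0165  0.088 ] [-0.0417 -0.0129  0.0918]
[ 0.642  -0.0157  0.116 ] [0.1434 0.035  0.0638]
[ 0.639  -0.0157  0.088 ] [0.1405 0.0342 0.0918]
```

{"fn": "send_rows", "kwargs": {"plan": [[[-0.0415,-0.012,0.02,0,0.05],[0,0,0.03,0,0.05],[0,0,0.033,0,0.05],[0,0,0,0,0.05],[0,0,0,0,0.01],[0,0,0,0,0.01],[0,0,0,0,0.01],[0,0,0,0,0.01]]]}}

```text
time_s: 11.7
tcp_pos: [0.452, -0.0163, 0.0981]
ee_rot: [0.992, 0.129, 0.002, 0.001]
wrist_force: [0.3, -1.5, 6.4]
opening: 0.0181
finger_force: 39.5
```

{"fn": "send_rows", "kwargs": {"plan": [[[0,0,-0.04,0,0.01],[0,0,-0.05,0,0.01],[-0.005,0.052,0,0,0.01],[-0.0055,0.051,0,0,0.01],[-0.0055,0.051,0,0,0.01],[-0.0055,0.051,0,0,0.01],[-0.0055,0.051,0,0,0.01],[-0.0055,0.051,0,0,0.01]]]}}

```text
time_s: 12.7
tcp_pos: [0.4975, -0.3221, 0.1864]
ee_rot: [0.992, 0.129, -0.0, -0.001]
wrist_force: [0.1, -0.1, -0.6]
opening: 0.0183
finger_force: 39.5
```

{"fn": "send_rows", "kwargs": {"plan": [[[0,0,0.05,0,0.01],[0,0,0.04,0,0.01],[0,0,0,0,0.01]]]}}

```text
time_s: 13.08
tcp_pos: [0.4951, -0.3188, 0.0934]
ee_rot: [0.992, 0.129, -0.003, -0.003]
wrist_force: [0.0, -0.0, -0.9]
opening: 0.0183
finger_force: 39.5
```

```bash
python3 look.py w5 tray=0 stamp=0.005
```

```text
13.075 [ 0.4951 -0.3188  0.0934] [-179.6    0.3   14.8]
tray
   [0.4991, -0.3249, 0.0] [326, 199] 0.75 tool [-0.0001  0.0039  0.0975]
   [0.4949, -0.3896, 0.0] [398, 222] 0.49 tool [-0.0207  0.0654  0.0975]
stamp
   [0.3636, -0.1712, 0.005] [146, 286] 0.97 tool [-0.0923 -0.1802  0.0929]
   [0.4629, -0.3305, 0.005] [320, 242] 0.89 tool [-0.0372 -0.0007  0.0934]
   [0.4964, -0.3903, 0.005] [399, 223] 0.77 tool [-0.0201  0.0657  0.0936]
   [0.4336, -0.1332, 0.005] [114, 215] 0.58 tool [-0.0149 -0.199   0.093 ]
```

{"fn": "send_rows", "kwargs": {"plan": [[[0,0.002,0.03,0,0.01],[0,0,0.02,0,0.01],[0,0,0.009,0,0.01],[0,0,0,0,0.01],[0,0,0,0,0.01],[0,0,0,0,0.04],[0,0,0,0,0.04],[0,0,0,0,0.04]]]}}

```text
time_s: 14.22
tcp_pos: [0.4983, -0.323, 0.0381]
ee_rot: [0.992, 0.129, 0.0, 0.0]
wrist_force: [0.2, 0.9, -0.4]
opening: 0.0398
finger_force: 0.0
```

{"fn": "send_rows", "kwargs": {"plan": [[[0,0,-0.025,0,0.045],[0,0,-0.06,0,0.045],[0,0,-0.06,0,0.045],[0.036,-0.043,0,0,0.05],[0.036,-0.043,0,0,0.05],[0.036,-0.043,0,0,0.05],[0.036,-0.043,0,0,0.05],[0.036,-0.043,0,0,0.05]]]}}

```text
time_s: 15.22
tcp_pos: [0.6178, -0.0673, 0.1829]
ee_rot: [0.992, 0.129, 0.0, 0.0]
wrist_force: [0.9, -0.3, 0.2]
opening: 0.0499
finger_force: 0.0
```

{"fn": "send_rows", "kwargs": {"plan": [[[0.03,-0.04,0,0,0.05],[0,0,0,0,0.05],[0,0,0,0,0.05]]]}}

```text
time_s: 15.6
tcp_pos: [0.6357, -0.0228, 0.1826]
ee_rot: [0.992, 0.129, -0.0, 0.0]
wrist_force: [-0.0, 0.2, 0.4]
opening: 0.0496
finger_force: 0.0
```

```bash
python3 look.py w6 stamp=0.07 wheel_axis=.06 wheel_hole=.076 lock_hole=.06 pin_block=0; python3 -c "
import cv2;i=cv2.imread('pics/w6.png');cv2.imwrite('pics/w6.png',i)"
```

```text
15.6 [ 0.6357 -0.0228  0.1826] [1.80e+02 1.00e-01 1.49e+01]
stamp
   [0.6424, -0.0125, 0.07] [310, 183] 0.85 tool [ 0.0096 -0.0092  0.1127]
   [0.4862, -0.1006, 0.07] [354, 337] 0.85 tool [-0.1639  0.0362  0.1129]
   [0.5375, -0.3113, 0.07] [520, 321] 0.61 tool [-0.1679  0.253   0.113 ]
   [0.535, -0.261, 0.07] [491, 320] 0.52 tool [-0.1575  0.2037  0.113 ]
wheel_axis
   [0.6014, 0.1826, 0.06] [118, 173] 0.75 tool [ 0.0196 -0.2085  0.1227]
   [0.5615, 0.1534, 0.06] [138, 216] 0.31 tool [-0.0264 -0.1904  0.1227]
wheel_hole
   [0.5707, 0.144, 0.076] [138, 215] 0.64 tool [-0.02   -0.179   0.1068]
lock_hole
   [0.5494, 0.1868, 0.06] [114, 218] 0.8 tool [-0.0299 -0.2257  0.1228]
pin_block
   [0.6657, -0.1916, 0.0] [466, 188] 0.84 tool [-0.0137  0.1699  0.1829]
```

View pics/w6.png

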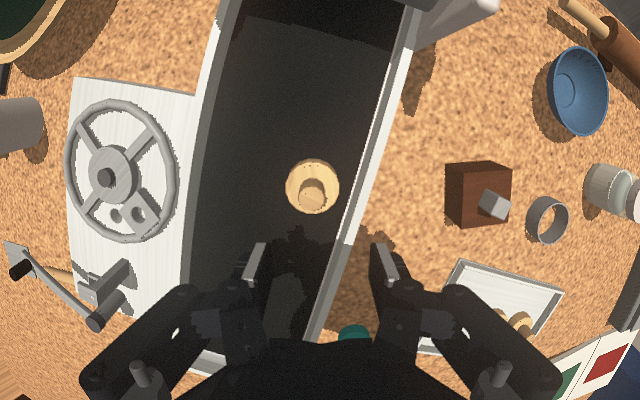

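The last stamp has its foot at (312,186) and grip top at (312,194). The belt is otherwise empty. Two stamps stand in the tray near (500,320).

{"fn": "send_rows", "kwargs": {"plan": [[[0.0105,-0.007,0.02,0,0.05],[0,0,0.03,0,0.05],[0,0,0.0355,0,0.05],[0,0,0,0,0.05],[0,0,0,0,0.01],[0,0,0,0,0.01],[0,0,0,0,0.01],[0,0,0,0,0.01]]]}}

```text
time_s: 16.9
tcp_pos: [0.6455, -0.0133, 0.0988]
ee_rot: [0.992, 0.129, 0.002, 0.0]
wrist_force: [0.3, 0.1, 4.3]
opening: 0.0182
finger_force: 39.5
```

{"fn": "send_rows", "kwargs": {"plan": [[[0,0,-0.04,0,0.01],[0,0,-0.05,0,0.01],[-0.034,0.0335,0,0,0.01],[-0.034,0.0335,0,0,0.01],[-0.034,0.0335,0,0,0.01],[-0.034,0.0335,0,0,0.01],[-0.034,0.0335,0,0,0.01],[-0.034,0.0335,0,0,0.01]]]}}

```text
time_s: 17.9
tcp_pos: [0.4974, -0.2607, 0.1873]
ee_rot: [0.992, 0.129, -0.0, 0.0]
wrist_force: [0.2, 0.1, -1.3]
opening: 0.0181
finger_force: 39.2
```

{"fn": "send_rows", "kwargs": {"plan": [[[0,0,0.05,0,0.01],[0,0,0.04,0,0.01],[0,0,0,0,0.01]]]}}

```text
time_s: 18.27
tcp_pos: [0.4959, -0.2582, 0.0945]
ee_rot: [0.992, 0.129, -0.003, -0.003]
wrist_force: [-0.0, 0.5, -0.2]
opening: 0.0184
finger_force: 39.3
```

```bash
python3 look.py w7 tray=0 stamp=0.005
```

```text
18.275 [ 0.4959 -0.2582  0.0945] [-179.7    0.3   14.8]
tray
stamp
   [0.4975, -0.3264, 0.005] [396, 222] 0.85 tool [-0.0193  0.0631  0.094 ]
   [0.4348, -0.129, 0.005] [164, 231] 0.77 tool [-0.0293 -0.1438  0.0935]
   [0.4677, -0.2665, 0.005] [318, 237] 0.67 tool [-0.0328 -0.0024  0.0939]
   [0.4992, -0.3913, 0.005] [461, 236] 0.64 tool [-0.0343  0.1263  0.0941]
   [0.3632, -0.1671, 0.005] [196, 303] 0.56 tool [-0.1083 -0.1253  0.0934]
```

{"fn": "send_rows", "kwargs": {"plan": [[[0,0.001,0.03,0,0.01],[0,0,0.02,0,0.01],[0,0,0.0095,0,0.01],[0,0,0,0,0.01],[0,0,0,0,0.01],[0,0,0,0,0.04],[0,0,0,0,0.04],[0,0,0,0,0.04]]]}}

```text
time_s: 19.42
tcp_pos: [0.499, -0.2608, 0.0381]
ee_rot: [0.992, 0.129, 0.0, 0.0]
wrist_force: [-0.1, 1.2, 0.1]
opening: 0.04
finger_force: 0.0
```

{"fn": "send_rows", "kwargs": {"plan": [[[0,0,-0.025,0,0.045],[0,0,-0.06,0,0.045],[0,0,-0.06,0,0.045],[0.045,-0.006,0,0,0.06],[0.045,-0.006,0,0,0.06],[0.045,-0.006,0,0,0.06],[0.035,-0.005,0,0,0.06],[0,0,0,0,0.06]]]}}

```text
time_s: 20.42
tcp_pos: [0.6592, -0.1936, 0.182]
ee_rot: [0.991, 0.13, 0.0, -0.0]
wrist_force: [-0.2, 0.2, -0.6]
opening: 0.0601
finger_force: 0.0
```

```bash
python3 look.py w8 pin=0.016 pin_block=0 stamp=.005; python3 - <<'E'
from h import *
im=robot.get_image('top'); print(find('top','stamp',.005))
w=cv2.imread('pics/w8.png')[80:330,150:550]
cv2.imwrite('pics/c8.png',np.vstack([cv2.resize(w,None,fx=1.5,fy=1.5)[:, :600],cv2.resize(im[130:300,330:530,::-1],(600,510))])[:600])
E
```

```text
20.425 [ 0.6592 -0.1936  0.182 ] [-180.   -0.   15.]
pin
   [0.6653, -0.1926, 0.016] [321, 170] 0.74 tool [0.0092 0.0002 0.1662]
pin_block
   [0.6617, -0.194, -0.0] [322, 170] 0.83 tool [0.0058 0.0003 0.1825]
stamp
   [0.4901, -0.3238, 0.005] [382, 319] 0.95 tool [-0.1931  0.0819  0.1779]
   [0.4934, -0.2616, 0.005] [339, 309] 0.57 tool [-0.1741  0.0226  0.1779]
[([0.4849, -0.377, 0.005], [485, 246], 0.5)]
```

View pics/c8.png

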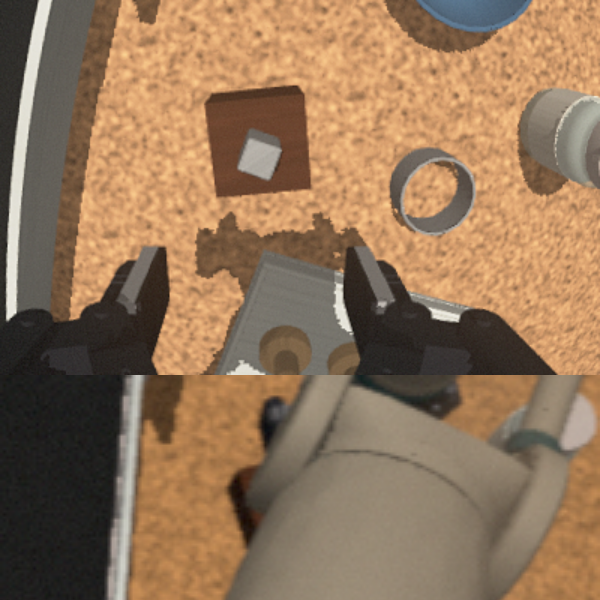

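The pin head is in the block at crop (260,158), turned about 20° in the image; the block is at (258,145). The steel ring and jar are the other things nearby. I'll refine the head's centre and turn.

```bash
python3 - <<'E'
from h import *
im=cv2.imread('pics/w8.png'); g=im[160:205,295:350].astype(int)
m=((g.min(2)>110)).astype(np.uint8)
n,l,st,c=cv2.connectedComponentsWithStats(m); k=1+st[1:,4].argmax()
pts=np.argwhere(l==k)[:,::-1].astype(np.float32)+[295,160]
print(st[k],c[k]+[295,160])
w=np.array([totool(at('wrist',p,.08))[:2] for p in pts]).astype(np.float32)
print(cv2.minAreaRect((w*1000).astype(np.float32)), w.mean(0))
E
```

```text
[ 14  12  29  28 531] [322.51412429 185.39736347]
((9.752914428710938, 1.0003738403320312), (19.373958587646484, 19.496084213256836), 20.07427215576172) [0.0097992 0.0010172]
```

{"fn": "send_rows", "kwargs": {"plan": [[[0.0098,0.001,0.03,0,0.045],[0,0,0.04,10,0.045],[0,0,0.03,10,0.045],[0,0,0.02,0,0.045],[0,0,0.006,0,0.045],[0,0,0,0,0.045]]]}}

```text
time_s: 21.48
tcp_pos: [0.6668, -0.1938, 0.0572]
ee_rot: [0.999, -0.045, 0.0, 0.0]
wrist_force: [-0.5, 0.9, -0.1]
opening: 0.0454
finger_force: 0.0
```

{"fn": "send_rows", "kwargs": {"plan": [[[0,0,0,0,0.01],[0,0,0,0,0.01],[0,0,0,0,0.01],[0,0,0,0,0.01],[0,0,0,0,0.01]]], "squeeze": 60}}

```text
time_s: 22.1
tcp_pos: [0.6679, -0.1938, 0.0584]
ee_rot: [0.999, -0.045, 0.001, 0.001]
wrist_force: [-0.8, -0.7, 6.5]
opening: 0.0189
finger_force: 60.1
```

```bash
python3 - <<'E'
from h import *
s=robot.sense(); print(s['tcp_pos'],s['ee_rot'],s['wrist_force'],s['ft_torque'],s['opening'],s['finger_force'])
E
```

```text
[ 0.66789524 -0.19382471  0.05836647] [ 9.98983029e-01 -4.50652569e-02  1.28939574e-03  6.06103239e-04] [-0.82646758 -0.70569835  6.47637352] [ 0.00337614  0.09630364 -0.05072706] 0.018878989782007822 60.087865591049194
```

{"fn": "send_rows", "kwargs": {"plan": [[[0,0,-0.02,0,0.01],[0,0,-0.04,0,0.01],[0,0,-0.04,0,0.01],[0,0,-0.05,0,0.01],[-0.025,-0.047,0,0,0.01],[-0.025,-0.047,0,0,0.01],[-0.025,-0.047,0,0,0.01],[-0.025,-0.047,0,0,0.01]]]}}

```text
time_s: 23.1
tcp_pos: [0.5832, 0.0045, 0.2064]
ee_rot: [0.999, -0.045, -0.0, -0.0]
wrist_force: [0.0, 0.2, -1.4]
opening: 0.0185
finger_force: 59.4
```

{"fn": "send_rows", "kwargs": {"plan": [[[-0.025,-0.047,0,0,0.01],[-0.025,-0.047,0,0,0.01],[-0.025,-0.047,0,0,0.01],[0,0,0,0,0.01],[0,0,0,0,0.01]]]}}

```text
time_s: 23.72
tcp_pos: [0.5224, 0.1499, 0.2066]
ee_rot: [0.999, -0.045, 0.0, 0.0]
wrist_force: [-0.0, -0.0, -1.1]
opening: 0.0186
finger_force: 59.4
```

```bash
python3 look.py w9 wheel_axis=.06 wheel_hole=.076 lock_hole=.06 keeper_hinge=.115 keeper_knob=.134 pin=.15 stamp=.005
```

```text
23.725 [0.5224 0.1499 0.2066] [180.   -0.   -5.1]
wheel_axis
   [0.5986, 0.1837, 0.06] [276, 108] 0.78 tool [ 0.0723 -0.0415  0.1466]
wheel_hole
   [0.5719, 0.1432, 0.076] [322, 134] 0.96 tool [0.0493 0.0011 0.1306]
   [0.647, -0.2269, 0.076] [614, 68] 0.48 tool [0.158  0.3628 0.1308]
   [0.5553, 0.0615, 0.076] [413, 146] 0.27 tool [0.0402 0.084  0.1306]
lock_hole
   [0.5495, 0.1839, 0.06] [282, 160] 0.72 tool [ 0.0233 -0.0373  0.1466]
keeper_hinge
keeper_knob
   [0.4824, 0.2868, 0.134] [168, 265] 0.56 tool [-0.0529 -0.1334  0.0726]
   [0.5634, 0.1735, 0.134] [282, 158] 0.26 tool [ 0.0381 -0.028   0.0726]
pin
   [0.5153, 0.1501, 0.15] [321, 226] 0.59 tool [-0.0075 -0.0002  0.0566]
stamp
   [0.4951, -0.2623, 0.005] [590, 172] 0.92 tool [0.0102 0.4125 0.2017]
   [0.3656, -0.1582, 0.005] [532, 258] 0.85 tool [-0.1283  0.3206  0.2017]
   [0.4948, -0.3851, 0.005] [629, 168] 0.7 tool [0.0211 0.5348 0.2018]
   [0.4942, -0.3306, 0.005] [613, 170] 0.63 tool [0.0155 0.4806 0.2017]
```

View pics/w9.png

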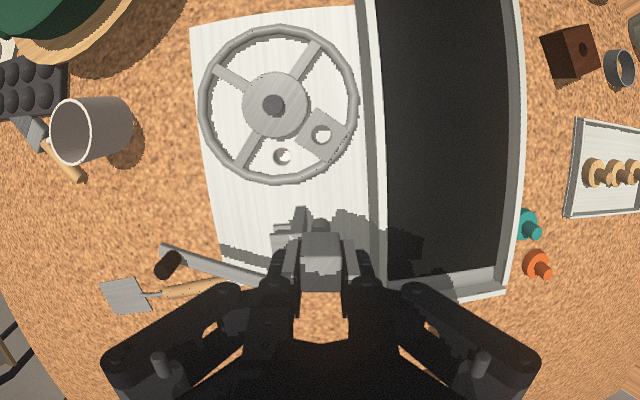

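The wheel hole is at (321,134) and the lock hole at (282,156). The pin is held vertical in the gripper at about (320,255). The tray shows three stamps at (595,172), (615,173) and (632,173). I'll refine both hole centres from their outlines.

```bash
python3 - <<'E'
from h import *
im=cv2.imread('pics/w9.png'); 
for n,(x0,y0,x1,y1) in dict(hole=(305,118,338,150),lock=(268,142,298,172),hub=(255,88,295,124)).items():
    c=im[y0:y1,x0:x1]; cv2.imwrite(f'/tmp/{n}.png',c)
big=np.hstack([cv2.resize(cv2.imread(f'/tmp/{n}.png'),(260,260),interpolation=cv2.INTER_NEAREST) for n in ('hole','lock','hub')])
cv2.imwrite('pics/c9.png',big)
E
```

View pics/c9.png

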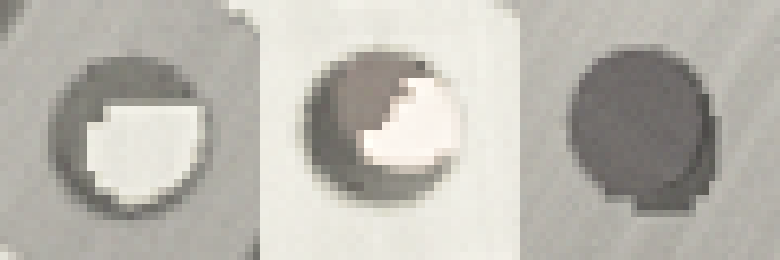

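Crops: the hole mouth is at (321.5,134.6), the lock mouth at (282.1,156.8) and the axis stub at (273,104).

```bash
python3 - <<'E'
from h import *
h=at('wrist',(321.5,134.6),.076)[:2]; l=at('wrist',(282.1,156.8),.06)[:2]; d=np.linalg.norm(h-l); print(h,l,d,2*50*np.sin(.45))
# axis from h,l: midpoint + perpendicular, radius from geometry
m=(h+l)/2; u=(h-l)/d; n=np.array([-u[1],u[0]]); n*=np.sign(n[0]); a=m+n*.05*np.cos(.45); print('axis',a, 'lock ang',np.degrees(np.arctan2(*(l-a)[::-1])),'hole ang',np.degrees(np.arctan2(*(h-a)[::-1])))
print(totool([*h,.076]))
for k in range(1,6):
    t=np.arctan2(*(h-a)[::-1])-.9*k/5; print(k,(a+.05*np.r_[np.cos(t),np.sin(t)]).round(4))
E
```

```text
[0.57098743 0.14464813] [0.55195212 0.18395236] 0.04367110275962876 43.496553411123024
axis [0.60199014 0.18392454] lock ang 179.96814381137835 hole ang -128.2856850465093
[0.04856019 0.00028595 0.13066733]
1 [0.5645 0.1509]
2 [0.5592 0.1581]
3 [0.5552 0.1662]
4 [0.5528 0.1748]
5 [0.552  0.1838]
```

{"fn": "send_rows", "kwargs": {"plan": [[[0.025,0,0.02,0,0.01],[0.0236,0,0.02,0,0.01],[0,0,0.025,0,0.01],[0,0,0.012,0,0.01],[0,0,0,0,0.01],[0,0,0,0,0.01]]]}}

```text
time_s: 24.88
tcp_pos: [0.5713, 0.1458, 0.1308]
ee_rot: [0.999, -0.045, 0.001, -0.0]
wrist_force: [0.4, -0.5, -0.8]
opening: 0.0187
finger_force: 59.4
```

```bash
python3 look.py w10 wheel_hole=.076 pin=.087; python3 - <<'E'
from h import *
im=cv2.imread('pics/w10.png')[130:310,200:440]; cv2.imwrite('pics/c10.png',cv2.resize(im,None,fx=3,fy=3,interpolation=cv2.INTER_CUBIC))
E
```

```text
24.875 [0.5713 0.1458 0.1308] [-1.8e+02 -1.0e-01 -5.2e+00]
wheel_hole
   [0.569, 0.1457, 0.076] [322, 221] 0.69 tool [-0.0025  0.0003  0.055 ]
pin
   [0.5704, 0.1482, 0.087] [318, 225] 0.71 tool [-0.0012 -0.0023  0.0439]
```

View pics/c10.png

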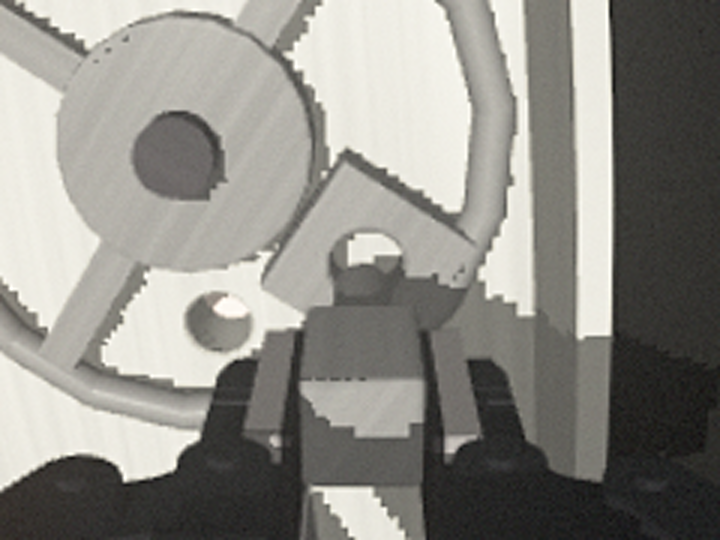

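The tip (367,268 in the crop) lies over the hole (367,265). Going down.

{"fn": "send_rows", "kwargs": {"plan": [[[0,0,0.008,0,0.01],[0,0,0.007,0,0.01],[0,0,0.005,0,0.01],[0,0,0.004,0,0.01],[0,0,0,0,0.01],[0,0,0,0,0.01]]]}}

```text
time_s: 25.78
tcp_pos: [0.571, 0.1457, 0.1059]
ee_rot: [0.999, -0.045, 0.0, 0.0]
wrist_force: [0.6, -0.4, -0.3]
opening: 0.0191
finger_force: 59.4
```

The pin tip is inside the wheel hole with no contact forces. I'll turn the wheel along its arc.

{"fn": "send_rows", "kwargs": {"plan": [[[-0.0036,-0.0028,0,0,0.01],[-0.0035,-0.0029,0,0,0.01],[-0.003,-0.0033,0,0,0.01],[-0.0029,-0.0034,0,0,0.01],[-0.0024,-0.0038,0,0,0.01],[-0.0023,-0.0039,0,0,0.01],[0,0,0,0,0.01]]]}}

```text
time_s: 26.65
tcp_pos: [0.5546, 0.1675, 0.1058]
ee_rot: [0.999, -0.045, -0.0, 0.0]
wrist_force: [1.7, -3.4, -0.5]
opening: 0.0187
finger_force: 59.5
```

{"fn": "send_rows", "kwargs": {"plan": [[[-0.0016,-0.0042,0,0,0.01],[-0.0016,-0.0042,0,0,0.01],[-0.0008,-0.0045,0,0,0.01],[-0.0008,-0.0044,0,0,0.01],[0,0,0,0,0.01],[0,0,0,0,0.01]]]}}

```text
time_s: 27.4
tcp_pos: [0.5514, 0.1842, 0.1056]
ee_rot: [0.999, -0.045, -0.0, 0.001]
wrist_force: [1.5, -4.5, -0.3]
opening: 0.0188
finger_force: 59.5
```

```bash
python3 look.py w11 wheel_hole=.076 pin=.063; python3 - <<'E'
from h import *
s=robot.sense(); print(s['tcp_pos'],s['wrist_force'],s['opening'],totool([.552,.184,.06]))
im=cv2.imread('pics/w11.png')[130:310,200:440]; cv2.imwrite('pics/c11.png',cv2.resize(im,None,fx=3,fy=3,interpolation=cv2.INTER_CUBIC))
E
```

```text
27.4 [0.5514 0.1842 0.1056] [179.9   0.   -5.1]
wheel_hole
   [0.5523, 0.1812, 0.076] [326, 230] 0.67 tool [0.0012 0.0027 0.0296]
pin
   [0.5505, 0.1861, 0.063] [318, 226] 0.57 tool [-0.001  -0.002   0.0426]
[0.55140161 0.18410017 0.1055599 ] [ 2.1410734  -4.73468536  0.13888452] 0.018635495431718586 [ 6.40281259e-04 -4.01898141e-05  4.55594223e-02]
```

View pics/c11.png

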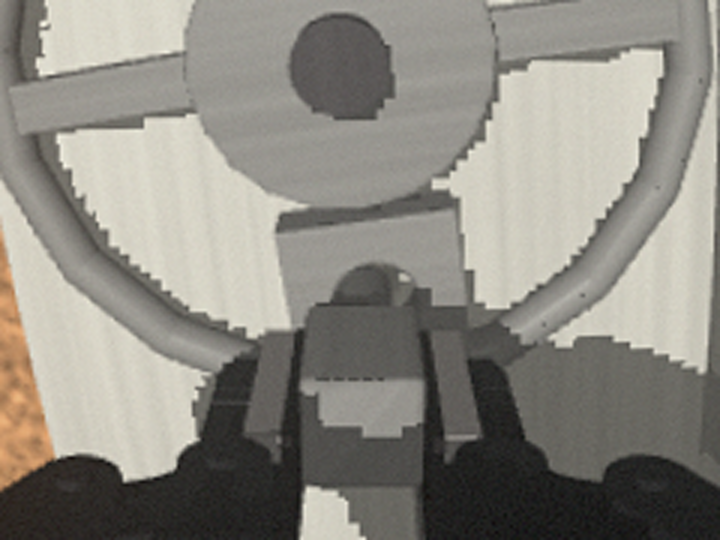

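The wheel follows the pin (hole at (375,285) behind the head, spring force about 4.7 N). I'll lower the pin gently.

{"fn": "send_rows", "kwargs": {"plan": [[[0,0,0.003,0,0.01],[0,0,0.003,0,0.01],[0,0,0.003,0,0.01],[0,0,0,0,0.01]]]}}

```text
time_s: 28.05
tcp_pos: [0.5506, 0.1842, 0.0963]
ee_rot: [0.999, -0.045, -0.001, 0.001]
wrist_force: [0.8, -5.6, -0.1]
opening: 0.0188
finger_force: 59.6
```

{"fn": "send_rows", "kwargs": {"plan": [[[0,0,0.003,0,0.01],[0,0,0.003,0,0.01],[0,0,0.003,0,0.01],[0,0,0.002,0,0.01],[0,0,0.001,0,0.01],[0,0,0,0,0.01]]]}}

```text
time_s: 28.8
tcp_pos: [0.5506, 0.1843, 0.0846]
ee_rot: [0.999, -0.045, -0.001, 0.001]
wrist_force: [0.7, -5.2, 0.6]
opening: 0.0188
finger_force: 59.7
```

{"fn": "send_rows", "kwargs": {"plan": [[[0,0,0.001,0,0.01],[0,0,0.001,0,0.01],[0,0,0,0,0.01],[0,0,0,0,0.01]]]}}

```text
time_s: 29.3
tcp_pos: [0.5507, 0.1845, 0.0843]
ee_rot: [0.999, -0.045, -0.001, 0.0]
wrist_force: [-1.9, -6.2, 9.0]
opening: 0.0188
finger_force: 61.1
```

The pin is seated: head on the lug, 9 N up, TCP height 84 mm as expected. Now release, retreat and look.

{"fn": "send_rows", "kwargs": {"plan": [[[0,0,0,0,0.035],[0,0,0,0,0.035],[0,0,0,0,0.035],[0,0,-0.02,0,0.035],[0,0,-0.06,0,0.035],[0,0,-0.06,0,0.035],[-0.035,-0.026,0,0,0.045],[-0.034,-0.026,0,0,0.045]]]}}

```text
time_s: 30.3
tcp_pos: [0.4873, 0.244, 0.2235]
ee_rot: [0.999, -0.046, 0.0, -0.001]
wrist_force: [-0.4, 0.5, -0.8]
opening: 0.0451
finger_force: 0.0
```

{"fn": "send_rows", "kwargs": {"plan": [[[-0.034,-0.025,0,0,0.045],[0,0,0,0,0.045],[0,0,0,0,0.045]]]}}

```text
time_s: 30.68
tcp_pos: [0.4564, 0.2711, 0.2227]
ee_rot: [0.999, -0.045, 0.0, 0.0]
wrist_force: [0.5, -0.2, 0.5]
opening: 0.0451
finger_force: 0.0
```

```bash
python3 look.py w12 keeper_hinge=.115 keeper_knob=.134 pin=.042 wheel_hole=.076 wheel_axis=.06 stamp=.005
```

```text
30.675 [0.4564 0.2711 0.2227] [180.   -0.   -5.1]
keeper_hinge
   [0.4417, 0.1865, 0.115] [418, 203] 0.91 tool [-0.0075  0.085   0.1076]
keeper_knob
   [0.4829, 0.2878, 0.134] [296, 172] 0.65 tool [ 0.0243 -0.0197  0.0885]
   [0.5057, -0.0755, 0.134] [626, 132] 0.25 tool [0.0802 0.34   0.0886]
pin
   [0.5488, 0.1826, 0.042] [397, 83] 0.63 tool [0.0995 0.079  0.1805]
wheel_hole
   [0.5535, 0.1768, 0.076] [411, 76] 0.95 tool [0.1048 0.0843 0.1466]
   [0.4274, 0.1733, 0.076] [419, 203] 0.62 tool [-0.0204  0.0993  0.1466]
wheel_axis
   [0.5986, 0.1871, 0.06] [392, 34] 0.82 tool [0.1489 0.07   0.1625]
stamp
   [0.3583, -0.1586, 0.005] [584, 210] 0.82 tool [-0.0587  0.4362  0.2177]
   [0.4938, -0.2535, 0.005] [623, 130] 0.78 tool [0.0849 0.5184 0.2177]
   [0.4242, -0.1157, 0.005] [573, 173] 0.43 tool [0.003  0.3875 0.2177]
```

View pics/w12.png

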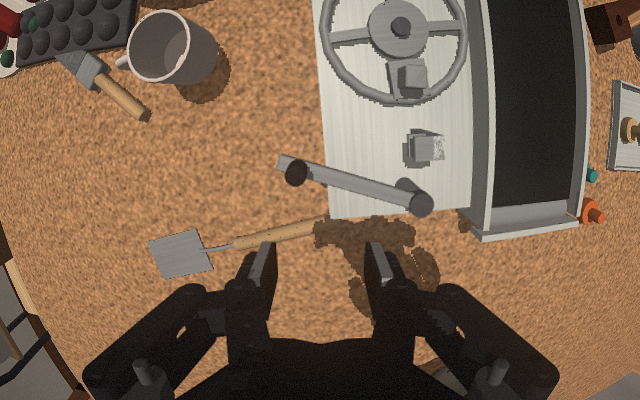

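The pin is seated in the lug at (410,76), with the wheel turned so its lug faces the catch post. The keeper knob is at (296,172), the hinge at (421,203) and the catch post at (428,148). Now I'll grip the knob.

{"fn": "send_rows", "kwargs": {"plan": [[[0.0245,-0.0197,0.02,0,0.045],[0,0,0.03,0,0.045],[0,0,0.03,0,0.045],[0,0,0.016,0,0.045],[0,0,0,0,0.01],[0,0,0,0,0.01],[0,0,0,0,0.01],[0,0,0,0,0.01]]], "squeeze": 20}}

```text
time_s: 32.02
tcp_pos: [0.4821, 0.2875, 0.1273]
ee_rot: [0.999, -0.045, 0.0, 0.001]
wrist_force: [-1.5, -5.7, 0.8]
opening: 0.0148
finger_force: 22.2
```

```bash
python3 - <<'E'
from h import *
s=robot.sense(); print(s['tcp_pos'],s['wrist_force'],s['opening'],s['finger_force'])
h=np.r_[.4417,.1865]; k=s['tcp_pos'][:2]; print(np.linalg.norm(k-h))
a=np.arctan2(*(k-h)[::-1]); r=.11; e=np.arctan2(.184-.1865,.552-.4417); n=14
Rz=R.from_quat(s['ee_rot']).inv(); p=k
for i in range(1,n+1):
    t=a+(e-a)*i/n; q=h+r*np.r_[np.cos(t),np.sin(t)]; print(i,q.round(4),Rz.apply([*(q-p),0])[:2].round(4)); p=q
E
```

```text
[0.48212176 0.28752193 0.12733687] [-1.47501145 -5.67632046  0.82906188] 0.014806013941214648 22.241610288619995
0.10880877577806031
1 [0.4912 0.2847] [0.0093 0.002 ]
2 [0.4996 0.2801] [0.0087 0.0039]
3 [0.5074 0.2747] [0.0083 0.0046]
4 [0.5148 0.2687] [0.0079 0.0053]
5 [0.5217 0.262 ] [0.0074 0.006 ]
6 [0.5279 0.2548] [0.0069 0.0066]
7 [0.5335 0.2471] [0.0063 0.0072]
8 [0.5384 0.239 ] [0.0056 0.0077]
9 [0.5426 0.2304] [0.0049 0.0082]
10 [0.546  0.2215] [0.0042 0.0085]
11 [0.5486 0.2124] [0.0034 0.0089]
12 [0.5505 0.203 ] [0.0027 0.0091]
13 [0.5515 0.1935] [0.0019 0.0093]
14 [0.5517 0.184 ] [0.0011 0.0095]
```

{"fn": "send_rows", "kwargs": {"plan": [[[0.009,0.002,0,0,0.01],[0.0087,0.004,0,0,0.01],[0.0083,0.0046,0,0,0.01],[0.0079,0.0053,0,0,0.01],[0.0074,0.006,0,0,0.01],[0,0,0,0,0.01]]]}}

```text
time_s: 32.78
tcp_pos: [0.5228, 0.2626, 0.1272]
ee_rot: [0.999, -0.045, 0.001, -0.0]
wrist_force: [-2.5, -0.9, 2.4]
opening: 0.0153
finger_force: 22.5
```

{"fn": "send_rows", "kwargs": {"plan": [[[0.0066,0.0066,0,0,0.01],[0.0061,0.0072,0,0,0.01],[0.0055,0.0077,0,0,0.01],[0.0048,0.0082,0,0,0.01],[0.004,0.0085,0,0,0.01],[0.0034,0.0089,0,0,0.01],[0,0,0,0,0.01]]]}}

```text
time_s: 33.65
tcp_pos: [0.5539, 0.2135, 0.1275]
ee_rot: [0.999, -0.046, 0.006, -0.002]
wrist_force: [9.1, 3.1, -4.3]
opening: 0.0152
finger_force: 21.9
```

The tool is about 6 mm off the command with 9 N in x. I'll look before going on.

```bash
python3 look.py w13 keeper_knob=.134 pin=.042 keeper_hinge=.115; python3 - <<'E'
from h import *
s=robot.sense(); print(s['tcp_pos'],s['wrist_force'],s['ft_torque'],s['joint_velocities'].round(3),np.degrees(R.from_quat(s['ee_rot']).as_euler('xyz')))
E
```

```text
33.65 [0.5539 0.2135 0.1275] [-179.8   -0.7   -5.2]
keeper_knob
   [0.5489, 0.2148, 0.134] [320, 270] 0.62 tool [-0.0049 -0.0007 -0.0065]
pin
   [0.551, 0.1839, 0.042] [360, 204] 0.61 tool [-0.0011  0.0303  0.0854]
keeper_hinge
[0.55380184 0.21374923 0.12757241] [ 9.84409001  3.74789366 -4.21240081] [ 0.58514243 -1.50165081 -0.10434115] [ 0.003 -0.    -0.001  0.001  0.     0.   ] [-179.79267739   -0.69671764   -5.20321965]
```

View pics/w13.png

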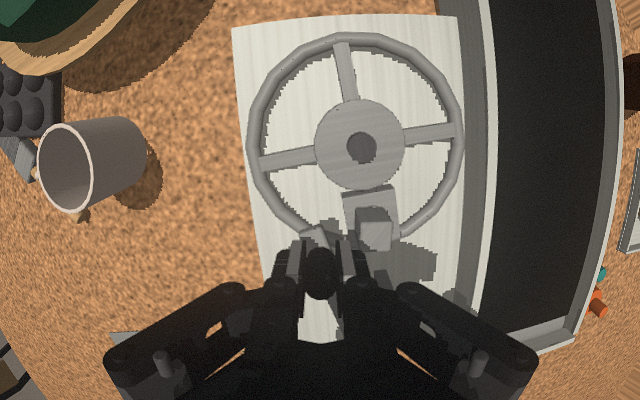

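The force is purely radial: the knob sits about 5 mm behind the TCP in the pads, so my arc was slightly tight. I'll shift out to relax, then finish the swing.

{"fn": "send_rows", "kwargs": {"plan": [[[0.006,0,0,0,0.01],[0,0,0,0,0.01],[0.002,0.0075,0,0,0.01],[0.0015,0.0075,0,0,0.01],[0.0015,0.0075,0,0,0.01],[0,0,0,0,0.01]]]}}

```text
time_s: 34.6
tcp_pos: [0.5584, 0.1885, 0.1273]
ee_rot: [0.999, -0.045, 0.002, 0.0]
wrist_force: [5.5, -0.9, 2.1]
opening: 0.015
finger_force: 22.4
```

{"fn": "send_rows", "kwargs": {"plan": [[[0.003,0.003,0,0,0.01],[0.0005,0.0025,0,0,0.01],[0,0,0,0,0.01],[0,0,0,0,0.01]]]}}

```text
time_s: 35.1
tcp_pos: [0.5588, 0.1837, 0.1272]
ee_rot: [0.999, -0.045, -0.001, 0.0]
wrist_force: [0.7, 0.4, 5.9]
opening: 0.0152
finger_force: 22.7
```

{"fn": "send_rows", "kwargs": {"plan": [[[0,0.002,0,0,0.01],[0,0.002,0,0,0.01],[0,0,0,0,0.01],[0,0,0,0,0.01]]]}}

```text
time_s: 35.6
tcp_pos: [0.5588, 0.1833, 0.1272]
ee_rot: [0.999, -0.046, -0.0, -0.003]
wrist_force: [2.8, 9.5, 4.2]
opening: 0.0153
finger_force: 22.7
```

Stop reached: 9.5 N at the closed position. Now relax, release and retreat.

{"fn": "send_rows", "kwargs": {"plan": [[[0,-0.003,0,0,0.01],[0,0,0,0,0.035],[0,0,0,0,0.035],[0,0,0,0,0.035],[0,0,-0.02,0,0.035],[0,0,-0.05,0,0.04],[0,0,-0.05,0,0.04]]]}}

```text
time_s: 36.48
tcp_pos: [0.5586, 0.1825, 0.2473]
ee_rot: [0.999, -0.045, -0.001, 0.0]
wrist_force: [0.9, 0.1, 0.4]
opening: 0.0399
finger_force: 0.0
```

{"fn": "send_rows", "kwargs": {"plan": [[[-0.03,0.035,-0.01,0,0.04],[-0.03,0.035,-0.01,0,0.04],[-0.03,0.035,-0.01,0,0.04],[-0.03,0.035,-0.01,0,0.04],[0,0.05,0,0,0.04],[0,0.05,0,0,0.04],[0,0,0,0,0.04],[0,0,0,0,0.04]]]}}

```text
time_s: 37.48
tcp_pos: [0.4178, -0.0449, 0.2866]
ee_rot: [0.999, -0.046, -0.0, -0.0]
wrist_force: [-1.0, 1.0, 0.3]
opening: 0.04
finger_force: 0.0
```

```bash
python3 look.py w14 stamp=.005; python3 - <<'E'
from h import *
w=cv2.imread('pics/w14.png'); im=robot.get_image('side')[:,:,::-1]
print(find('side','keeper_knob',.134),find('wrist','keeper_knob',.134),find('wrist','keeper_hinge',.115))
a=cv2.resize(im[130:270,220:440],(550,350),interpolation=cv2.INTER_CUBIC)
cv2.imwrite('pics/c14.png',np.vstack([a,cv2.resize(w[:290],(550,249))]))
E
```

```text
37.475 [ 0.4178 -0.0449  0.2866] [-179.9    0.    -5.2]
stamp
   [0.4951, -0.2579, 0.005] [464, 97] 0.88 tool [0.0959 0.2062 0.2814]
   [0.427, -0.1207, 0.005] [375, 148] 0.88 tool [0.0159 0.0756 0.2815]
   [0.359, -0.1652, 0.005] [407, 192] 0.85 tool [-0.0479  0.1259  0.2816]
   [0.4933, -0.3209, 0.005] [499, 99] 0.84 tool [0.0997 0.2691 0.2814]
   [0.496, -0.3849, 0.005] [531, 98] 0.6 tool [0.1081 0.3326 0.2813]
[([0.5447, 0.1909, 0.134], [277, 214], 0.84)] [([0.5548, 0.1853, 0.134], [105, 84], 0.94)] [([0.4431, 0.19, 0.115], [126, 176], 0.64)]
```

View pics/c14.png

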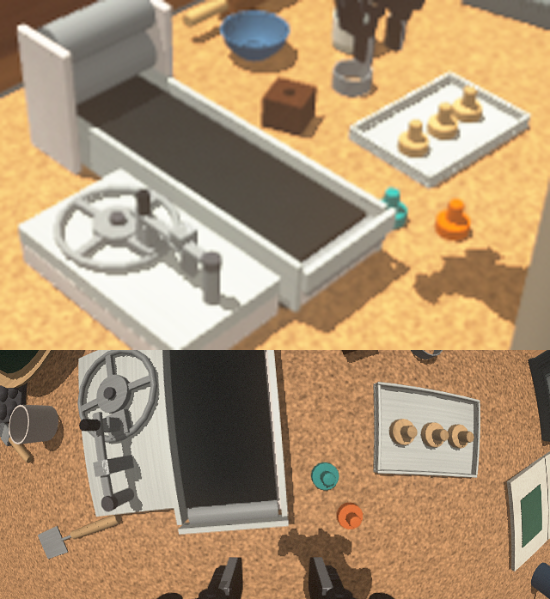

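The check view shows an empty belt and three stamps upright in the tray at (400,430), (433,433) and (460,435). The pin is in, and the keeper is closed over it with the knob at (90,425). Handing in.

```bash
python3 -c "
from cell import robot
print(robot.finish_job())"
```

```text
the job is handed in; nothing more can be done
None
```

The job is handed in: all three wooden stamps on the belt now stand upright in the tray, the wheel is tensioned with the pin fully home, and the keeper is closed to its stop, all confirmed in the last camera views.

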